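# Refit the sprung roller of a bottle roller

## Robot

A 7-joint arm with a two-finger parallel gripper is mounted at the origin on the work surface. World frame = base frame: x ahead of the robot, y to its left, z up, the work surface at z = 0. Lengths are in m, angles in rad, forces in N, time in s.
With the tool pointing down it reaches from about 0.425 to 0.875 m from the base axis. Payload 4.7 kg.
Tool frame: the origin (TCP) lies on the centre line of the jaws, within the pads' length; the fingertips stand ahead of it and the grasp point (between the pads) lies 2 mm behind it (nose_length is the z of the fingertips in the tool frame, in m); z points along the fingers, y is the line along which they close (so a half turn about z gives the same grasp; the last joint's range is limited). The gripper opens to 87 mm and grips with 3 to 60 N. Pads are 19 mm wide; open, the fingers measure 117 mm over their backs; the gripper's body (75 mm by 190 mm) begins 51 mm behind the grasp point.
Start: joints at [-1.262, 0.321, -0.07, 1.45, 0.023, 1.371, -0.057], TCP at [0.189, 0.622, 0.24] pointing down, gripper open.
Joint ranges: [-2.86, 2.86], [-0.3, 2.09], [-1.38, 1.24], [0.06, 2.45], [-1.56, 4.7], [0.09, 2.05], [-2.69, 2.69]. Speed limits (rad/s): [2.57, 2.57, 3.14, 3.14, 3.14, 3.14, 3.14].

## Interface

Orientations are given as a rotation vector (axis times angle).
In Python, from bench import * gives the robot as it stands.
- The arm moves only by the tool send_rows, never from a script. Its arguments are lists of equal length, an entry for each row: "xyz": the shift along the tool's x, y, z in mm, a list of three; "dr": the turn, a rotation vector about the tool's x, y, z in rad, a list of three. A call has exactly 10 rows; each row is the pose to reach, as a shift and turn from the pose commanded when the call began, along the tool's axes at that moment; what a row does not reach only later rows make up. A row lasts 1/12 s, in which the tool goes at most 41.7 mm and 7.16 degrees, less where a joint would pass 70% of its speed; a pose out of reach is approached as far as the arm can. A call with a gripper value outside its range is refused whole. "jaw" is the finger opening in mm, from 0 to 87, set as the call begins (left out, the last holds). The fingers move at their own pace and stop on an object; "grip_force" is the grip in N (left out, the last holds). Time passes only in rows, so rows that repeat a pose let the fingers close, or fill a call up. It gives the time, the measured TCP pose, the force, the opening and the grip force at its end, in the units of the state.
- get_state(): the state, without advancing time (a new reading comes with each control period).
- get_image(name): name is "side" or "top"; returns the picture (384x512x3 uint8, red, green, blue); there is no depth.
- calibration(name): a dict with "vfov" (degrees; the focal length in pixels is half the picture's height over the tangent of half this angle, whatever the lens; pixels are square), "cx", "cy" (the principal point, pixels), "rvec" (rotation vector, rad) and "tvec" (3), from world to camera coordinates, as OpenCV has them. Camera axes: x right, y down, z forward; pixel columns grow to the right and rows downward; lengths in m; the calibration is good to about 2 mm. A picture is of the moment at which its call begins. calibration takes no time and is no camera call.
- close_job(): hands the job in; it is judged then, once.
The state is a dict: "time": time; "joint_positions": joint angles; "qd": joint speeds; "joint_torque": joint torques, N m; "position": TCP position; "tool_rot": TCP orientation; "ft_force": force on the tool from outside, world axes, zero at the start; "torque": the same for the moment, N m; "grip_width": opening from 0.0 (shut) to 1.0 (fully open); "grip_force": force on a finger pad.
Only numpy, scipy, OpenCV 4.12 (cv2) and the standard library are available. Lean on these libraries where they do the work, as an engineer would, in place of code of your own. Each camera call takes 0.05 s, during which the arm holds its last target. There are 200 camera calls.

## Task

Put the washed roller back into the empty bay of the bottle roller: take it from the drying rack, tip its sprung end down into the cup in the tall drive housing and press the spring in, swing the other end down its guide groove onto the ledge, and release it so that both ends spring home into their cups and the roller lies level. Do it gently, never forcing the roller against the machine, and leave the bottles and the beaker where they stand.

Things in the scene. Friction and masses are not known exactly. Their poses are not given: they have to be found in the camera images.
- roller: Loose roller, 0.23-0.38 kg: bright aluminium tube, diameter 28, length 200 mm, thin black rubber ring near each end. Origin: middle of the tube, on its axis; y runs along the tube. At its -y end a fixed steel stub, diameter 10, sticks out 15.5 mm; at its +y end a sprung plunger. At the start it lies on the drying rack, axis 50 mm above the bench, plunger towards world +y (within 0.35 rad).
- plunger_tip (a point): Nose of the sprung steel plunger (diameter 10) at the roller's +y end: 124 mm from the tube middle when free (sticks out 24 mm), 111 mm when fully pushed in (13 mm travel, hard stop). The spring takes 2 N to start and 0.7 N more per mm, 11 N fully in. Plunger and stub noses taper to diameter 5 over the last 3 mm.
- rack: White drying rack, fixed, base 90 x 160 x 8 mm; origin under its middle, y along the roller. Two V saddles, 10 mm thick, 42 to 50 mm high, stand 60 mm either side of the middle; the middle 90 mm of the tube between them is free all round.
- mixer: Bottle roller: grey base 260 x 345 mm, fixed; origin on the bench. On it sits the lift-off roller bed, deck 45 mm high, tall drive housing (145 mm) at +y, low idler bracket (100 high, 27 thick) at -y, flat inner faces 216 mm apart, bays at x = -80, 0 (filled) and +80 mm (far side, empty). The bed was put on by hand: it sits firm but up to 8 mm off its middle place along y; only the base is measured.
- bay (a point): Middle of the empty bay if the bed sat in its middle place (really up to 8 mm off along y): cup-centre height, 86 mm above the bench; axes as the mixer's. With the plunger on its cup's bottom, the stub can go down its groove only with the tube middle +2 to +5 mm (+5: plunger fully in) from the true bay middle along y. Fitted: tube middle at -5 mm along y, -1 to -2 mm in z, plunger 3 mm in.
- drive_cup (a point): Centre of the mouth of the empty bay's cup in the flat inner face of the drive housing, bed in its middle place (108 mm from the bay point, really up to 8 mm off along y). The cup is a round blind hole, diameter 14, 8 mm deep, with a 1 mm chamfer; the plunger enters with 2 mm play all round, so the roller may lean by up to 0.2 rad in it.
- idler_cup (a point): The like point of the idler bracket's cup, in the plane of its inner face (also up to 8 mm off along y, same way as the drive cup). An upright guide groove, 14 mm wide and 5.5 mm deep, open at the bracket's top 14 mm above, ends in a flat ledge 6 mm below this point; a stub on the ledge has its axis 1 mm below this point. Behind the groove the round cup, diameter 14, goes on to 12.5 mm from the face.
- amber: Amber glass bottle, diameter 68, 165 mm high. Origin: centre of its underside.
- reagent: White bottle, red cap, diameter 74, 170 mm high. Origin: centre of its underside.
- buffer: White bottle, green cap, diameter 74, 170 mm high. Origin: centre of its underside.
- beaker: Small glass beaker, diameter 60, 60 mm high. Origin: centre of its underside.
There are look-alikes about, which are no part of the job. Of the things shaped like the roller, the aluminium one is meant.

How it is judged:
On the way, in this order (a step that is already met when the one before it is completed fails the run):
1. the roller is lifted from the rack (height (world z) of roller above 0.09 m), for 0.2 s.
2. the plunger is pressed in at least 9 mm, with the roller over its bay and not yet down (y of plunger_tip in the frame of roller below 0.115 m and horizontal distance between roller and bay below 0.03 m and z of roller in the frame of bay above 0.004 m), for 0.1 s.
At the end, for the whole second after the job is handed in: The roller lies released, at rest and level in the empty bay: middle within 4 mm across, -4.5 to +2 mm in height and -16 to +6 mm along of the bay point, axis within 0.03 rad of the bay's, both ends in their cups: plunger sprung out again to 0.5 to 6 mm pushed in (y of roller in the frame of bay between -0.016 and 0.006 m and x of roller in the frame of bay between -0.004 and 0.004 m and z of roller in the frame of bay between -0.0045 and 0.002 m and angle between the y axis of roller and the y axis of mixer, either way round below 0.03 rad and y of plunger_tip in the frame of roller between 0.118 and 0.1235 m and linear speed of roller below 0.02 m/s); the robot touches nothing.
It fails at once if the roller, while the robot holds or presses it, is forced against the machine with more than 25 N (springing home when let go does not count) (contact force between roller and mixer above 25 N and contact force between the fingers and roller above 8 N).
It fails at once if the robot pushes on the machine with more than 25 N (contact force between any of the fingers, the arm and mixer above 25 N).
It fails at once if a bottle or the beaker is moved more than 20 mm or tipped (distance of any of amber, reagent, buffer, beaker from where it was at the start of the episode above 0.02 m or angle between any of amber, reagent, buffer, beaker's own z axis and vertical above 0.3 rad).
It also fails if it takes over 61 s, if anything falls off the work surface, if the arm or the gripper's body presses on something with over 40 N, if the wrist force passes 120 N, or if a joint passes its speed limit or range.

## Working session

There is one attempt and no reset: what is moved stays moved. The work goes in short steps, Python scripts to look and compute and a tool call to move; the robot and the scene stay as the last step left them, time stands still between calls to the robot, and variables do not carry over. Pictures are saved under pics/ and viewed, at most 10 in all, crops included, and the job is handed in when it is done.

Besides the shell and the picture viewer there is one more tool, called after "Request:" as name(argument=value, ...) on one line, values as JSON. send_rows: Moves the arm, as the interface text tells. Its arguments: {"type":"object","properties":{"xyz":{"type":"array"},"dr":{"type":"array"},"jaw":{"type":"number"},"grip_force":{"type":"number"}},"required":["xyz","dr"]}

```bash
mkdir -p pics; python3 - <<'E'
from bench import *
import cv2
for n in("side","top"):
    im=get_image(n);cv2.imwrite(f"pics/{n}0.png",im[:,:,::-1]);cv2.imwrite(f"pics/{n}0b.png",cv2.resize(im[:,:,::-1],(800,600),interpolation=cv2.INTER_CUBIC));print(n,calibration(n))
print(get_state())
E
```

```text
side {'vfov': 56.66125730973161, 'cx': 251.94116622003784, 'cy': 191.42062311519533, 'rvec': array([ 2.1144667 , -0.08612823,  0.07029857]), 'tvec': array([-0.52297859,  0.11172771,  0.95914883])}
top {'vfov': 56.838421944054176, 'cx': 255.58691532910416, 'cy': 191.82789600142013, 'rvec': array([ 2.21938759, -2.17715141,  0.10468166]), 'tvec': array([-0.0086403 ,  0.50619185,  0.9411085 ])}
{'time': 0.1, 'joint_positions': array([-1.26188997,  0.32176281, -0.07009415,  1.45155261,  0.02262945,
        1.37079976, -0.05691144]), 'qd': array([-0.00022808, -0.00191457,  0.00139817, -0.00226251, -0.00252728,
        0.00051591,  0.00031896]), 'joint_torque': array([-5.65446353e-04, -4.92572773e+01, -4.06015199e-01, -3.13400602e+01,
       -6.42484473e-02,  3.94721248e-02,  9.30180408e-05]), 'position': array([0.18877396, 0.62149661, 0.23856209]), 'tool_rot': array([-4.61336864e-01, -3.10739553e+00,  2.71766657e-03]), 'ft_force': array([-0.06133495,  1.0738236 , -0.47372184]), 'torque': array([-0.00724927,  0.01790918, -0.00333175]), 'grip_force': 0.0, 'grip_width': 0.9998918153547496}
```

View pics/side0b.png

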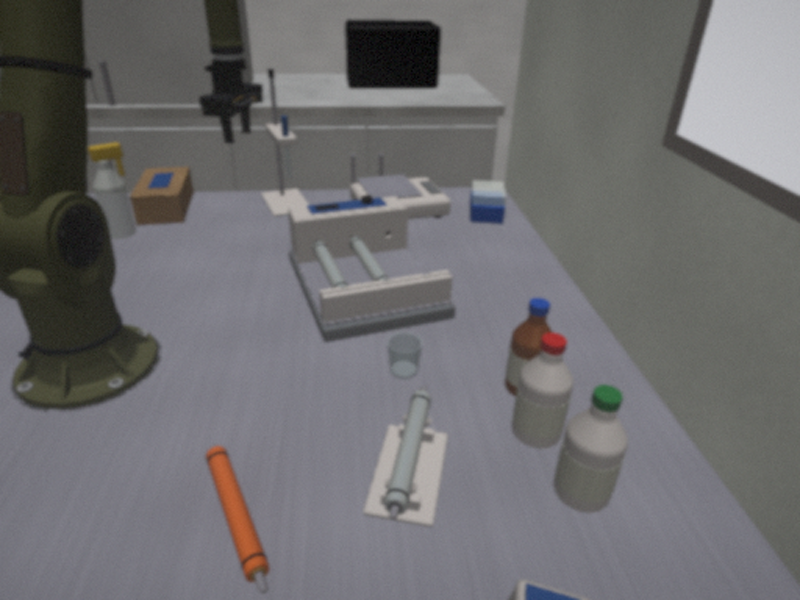

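View pics/top0b.png

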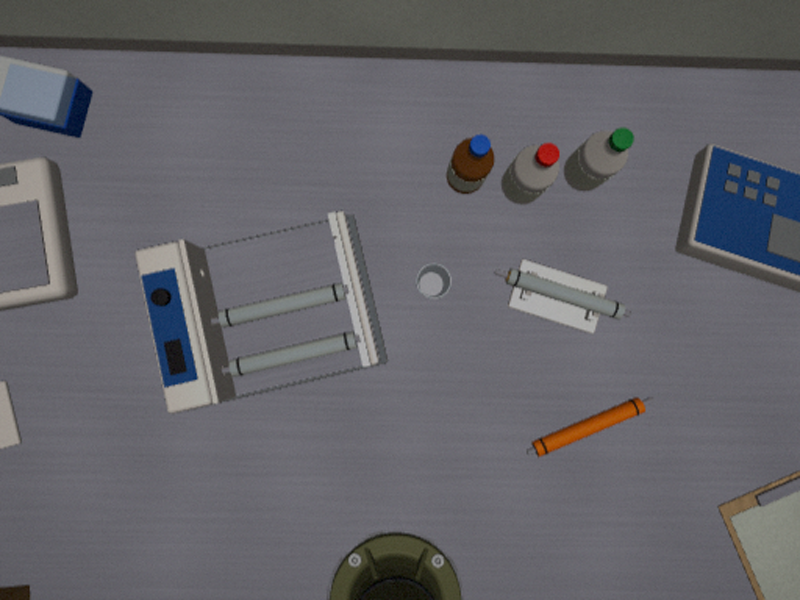

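The side view shows the rack with the aluminium roller near (410,450) and the mixer behind the beaker. In the top view the roller runs from (497,273) to (630,312), plunger probably at the left (+y). The empty bay is the far one, with its cup at (202,273) and the groove near (335,237).

```bash
cat > h.py <<'E'
import numpy as np, cv2
from scipy.spatial.transform import Rotation as R
from bench import *
def ray(n,u,v):
    c=calibration(n);f=192/np.tan(np.radians(c['vfov']/2))
    M=R.from_rotvec(c['rvec']).as_matrix();d=M.T@np.array([(u-c['cx'])/f,(v-c['cy'])/f,1]);o=-M.T@c['tvec'];return o,d
def at(n,u,v,z):
    o,d=ray(n,u,v);return o+d*(z-o[2])/d[2]
def proj(n,p):
    c=calibration(n);f=192/np.tan(np.radians(c['vfov']/2))
    q=R.from_rotvec(c['rvec']).as_matrix()@np.asarray(p)+c['tvec'];return np.array([c['cx']+f*q[0]/q[2],c['cy']+f*q[1]/q[2]])
def crop(im,x,y,w,h,s):
    return cv2.resize(im[y:y+h,x:x+w,::-1],None,fx=s,fy=s,interpolation=cv2.INTER_CUBIC)
E
python3 - <<'E'
from h import *
t=cv2.imread("pics/top0.png")[:,:,::-1];s=cv2.imread("pics/side0.png")[:,:,::-1]
cv2.imwrite("pics/c1.png",crop(t,85,130,180,140,4.2))
a=crop(t,305,155,130,70,6);b=crop(s,180,110,130,30,6)
cv2.imwrite("pics/c2.png",np.vstack([a,b]))
E
```

```text
(no output)
```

View pics/c1.png

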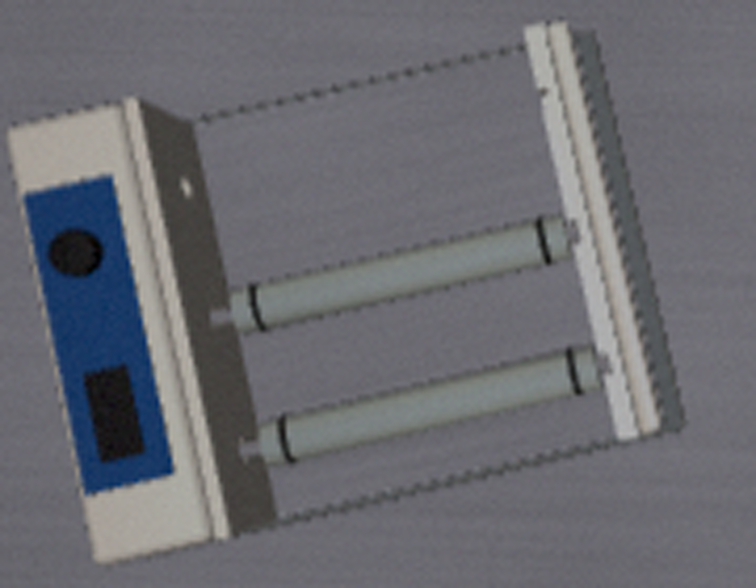

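View pics/c2.png

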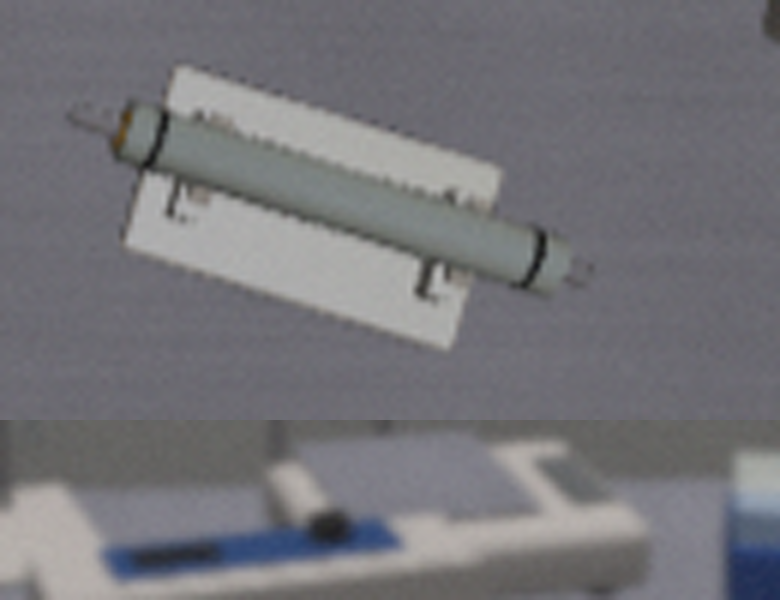

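```bash
python3 - <<'E'
from h import *
np.set_printoptions(precision=4,suppress=True)
c1=lambda x,y,z:at("top",85+x/4.2-.4,130+y/4.2-.4,z)
c2=lambda x,y,z:at("top",305+x/6-.4,155+y/6-.4,z)
L=c2(122,130,.05);Rr=c2(563,268,.05);P=c2(72,117,.05);S=c2(588,270,.05)
print("roller",L,Rr,np.linalg.norm(L-Rr),(L+Rr)/2,"tips",P,S,np.linalg.norm(P-S))
rack=[c2(*p,.008) for p in((177,65),(502,168),(450,350),(123,244))];print("rack",np.mean(rack,0),[np.linalg.norm(rack[i]-rack[i-1]) for i in range(4)]);d=rack[0]-rack[1];print("rackdir",np.degrees(np.arctan2(d[1],d[0])))
d=L-Rr;print(np.degrees(np.arctan2(d[1],d[0])))
for n,a,b in(("mid",(235,310),(566.5,231)),("near",(264.5,446),(600,365))):
    A=c1(*a,.085);B=c1(*b,.085);d=A-B;print(n,A,B,np.linalg.norm(d),(A+B)/2,np.degrees(np.arctan2(d[1],d[0])))
for n,p,z in(("cup",(187,187),.086),("groove",(543,92),.1),("hTL",(135,100),.145),("hTR",(220,540),.145),("hBL",(195,122),.045),("hBR",(272,525),.045),("iTL",(527,28),.1),("iTR",(620,440),.1)):
    print(n,c1(*p,z))
E
```

```text
roller [ 0.5487 -0.1799  0.05  ] [ 0.4919 -0.3749  0.05  ] 0.2030890016195564 [ 0.5203 -0.2774  0.05  ] tips [ 0.554  -0.1578  0.05  ] [ 0.4913 -0.386   0.05  ] 0.23661810651654808
rack [ 0.5203 -0.2775  0.008 ] [np.float64(0.08654373581819534), np.float64(0.15705189832827438), np.float64(0.08764228117171051), np.float64(0.15728998645213427)]
rackdir 73.55977021275335
73.76084041207433
mid [0.467  0.2881 0.085 ] [0.5179 0.0937 0.085 ] 0.20099284098825168 [0.4924 0.1909 0.085 ] 104.68264595711251
near [0.3873 0.2677 0.085 ] [0.4385 0.0718 0.085 ] 0.20240880040005044 [0.4129 0.1698 0.085 ] 104.62975383894891
cup [0.5394 0.3191 0.086 ]
groove [0.5987 0.1085 0.1   ]
hTL [0.5808 0.3302 0.145 ]
hTR [0.3395 0.2734 0.145 ]
hBL [0.5848 0.3294 0.045 ]
hBR [0.337  0.2721 0.045 ]
iTL [0.6368 0.1189 0.1   ]
iTR [0.3951 0.0584 0.1   ]
```

The second crop shows the plunger with its orange ring at the left, world +y, tip at (72,117), and the stub at the right. The first shows the empty cup at (187,187) and its groove notch at (543,92).

```bash
cat >> h.py <<'E'
np.set_printoptions(precision=4,suppress=True)
def pose(yaw,tilt):
    # roller axis direction yaw (deg), tilt>0: +y end down; tool z down. cand two half turns
    out=[]
    for s in(1,-1):
        a=np.array([np.cos(np.radians(yaw))*np.cos(tilt),np.sin(np.radians(yaw))*np.cos(tilt),-np.sin(tilt)])
        y=np.cross([0,0,1],a);y/=np.linalg.norm(y);x=s*a;yy=-s*y;out.append(R.from_matrix(np.c_[x,yy,np.cross(x,yy)]))
    return out
def go(p,yaw,tilt=0):
    s=get_state();Rt=R.from_rotvec(s['tool_rot']);c=[(Rt.inv()*q).as_rotvec() for q in pose(yaw,tilt)]
    dr=min(c,key=np.linalg.norm);print("t",s['time'],"pos",s['position'],"xyz",np.round(Rt.inv().apply(np.asarray(p)-s['position'])*1e3,1),"dr",np.round(dr,4),"F",s['ft_force'],"T",s['torque'],"w",s['grip_width'],s['grip_force'])
E
python3 - <<'E'
from h import *
import bench
print([x for x in dir(bench) if not x.startswith('_')], getattr(bench,'nose_length',None))
print(R.from_rotvec(get_state()['tool_rot']).as_matrix())
go([.45,.25,.26],73.7); go([.52,-.277,.15],73.7)
for n,(u,v) in dict(amber=(470,178),red=(524,190),green=(588,172)).items(): print(n,at("top",u*.64,v*.64,0.02))
E
```

```text
['MotionError', 'calibration', 'close_job', 'get_image', 'get_state', 'nose_length'] 0.017
[[-0.9569  0.2905 -0.0004]
 [ 0.2905  0.9569 -0.0017]
 [-0.0001 -0.0017 -1.    ]]
t 0.1 pos [0.1888 0.6215 0.2386] xyz [-357.9 -279.6  -20.9] dr [-0.0013  0.0014  1.5605] F [-0.0613  1.0738 -0.4737] T [-0.0072  0.0179 -0.0033] w 0.9998918153547496 0.0
t 0.1 pos [0.1888 0.6215 0.2386] xyz [-578.  -763.4   90. ] dr [-0.0013  0.0014  1.5605] F [-0.0613  1.0738 -0.4737] T [-0.0072  0.0179 -0.0033] w 0.9998918153547496 0.0
amber [ 0.723  -0.1191  0.02  ]
red [ 0.704  -0.2147  0.02  ]
green [ 0.7393 -0.3285  0.02  ]
```

Request:
send_rows(xyz=[[-36, -28, -2], [-72, -56, -4], [-107, -84, -6], [-143, -112, -8], [-179, -140, -10], [-215, -168, -13], [-251, -196, -15], [-286, -224, -17], [-322, -252, -19], [-358, -280, -21]], dr=[[0, 0, 0.08], [0, 0, 0.16], [0, 0, 0.24], [0, 0, 0.32], [0, 0, 0.4], [0, 0, 0.48], [0, 0, 0.56], [0, 0, 0.64], [0, 0, 0.72], [0, 0, 0.8]], jaw=87, grip_force=40)

```text
time: 0.93
position: [0.4286, 0.2793, 0.2588]
tool_rot: [-1.64, -2.679, 0.0]
ft_force: [1.3, -0.4, -0.3]
grip_width: 1.002
grip_force: 0.0
```

```bash
python3 -c "
from h import *
go([.52,-.277,.2],73.7)"
```

```text
t 0.9333 pos [0.4286 0.2793 0.2588] xyz [-537.  -171.6   58.7] dr [-0.0002 -0.0002  0.7567] F [ 1.3275 -0.3631 -0.2844] T [-0.0024 -0.0495 -0.0665] w 1.0019033098158596 0.0
```

Request:
send_rows(xyz=[[-38, -12, 3], [-76, -24, 6], [-114, -36, 9], [-152, -48, 12], [-190, -60, 15], [-228, -72, 18], [-266, -84, 21], [-304, -96, 24], [-342, -108, 27], [-380, -120, 30]], dr=[[0, 0, 0.07], [0, 0, 0.15], [0, 0, 0.22], [0, 0, 0.29], [0, 0, 0.36], [0, 0, 0.44], [0, 0, 0.51], [0, 0, 0.58], [0, 0, 0.65], [0, 0, 0.72]])

```text
time: 1.77
position: [0.4952, -0.1133, 0.2287]
tool_rot: [-2.478, -1.93, -0.001]
ft_force: [1.2, 0.7, -0.8]
grip_width: 0.997
grip_force: 0.0
```

Request:
send_rows(xyz=[[0, 0, 0], [0, 0, 0], [0, 0, 0], [0, 0, 0], [0, 0, 0], [0, 0, 0], [0, 0, 0], [0, 0, 0], [0, 0, 0], [0, 0, 0]], dr=[[0, 0, 0], [0, 0, 0], [0, 0, 0], [0, 0, 0], [0, 0, 0], [0, 0, 0], [0, 0, 0], [0, 0, 0], [0, 0, 0], [0, 0, 0]])

```text
time: 2.6
position: [0.4955, -0.1113, 0.2289]
tool_rot: [-2.475, -1.935, -0.0]
ft_force: [-0.3, 0.5, 0.2]
grip_width: 1.0
grip_force: 0.0
```

```bash
python3 -c "
from h import *
go([.5203,-.2774,.13],73.7)"
```

```text
t 2.6 pos [ 0.4955 -0.1113  0.2289] xyz [-155.3   64.1   98.9] dr [ 0.0001 -0.0002  0.0408] F [-0.3416  0.4708  0.1853] T [-0.1093  0.1129  0.0326] w 1.0000119872276865 0.0
```

Request:
send_rows(xyz=[[-30, 13, 15], [-60, 26, 30], [-90, 38, 45], [-120, 50, 70], [-140, 58, 85], [-155, 64, 99], [-155, 64, 99], [-155, 64, 99], [-155, 64, 99], [-155, 64, 99]], dr=[[0, 0, 0.041], [0, 0, 0.041], [0, 0, 0.041], [0, 0, 0.041], [0, 0, 0.041], [0, 0, 0.041], [0, 0, 0.041], [0, 0, 0.041], [0, 0, 0.041], [0, 0, 0.041]])

```text
time: 3.43
position: [0.5212, -0.2759, 0.1308]
tool_rot: [2.512, 1.886, 0.003]
ft_force: [-0.7, 0.3, 0.2]
grip_width: 1.0
grip_force: 0.0
```

```bash
python3 -c "
from h import *
go([.5203,-.2774,.048],73.7)
cv2.imwrite('pics/s1.png',crop(get_image('side'),170,180,190,160,4))
cv2.imwrite('pics/t1.png',crop(get_image('top'),290,130,150,110,5))"
```

```text
t 3.4333 pos [ 0.5212 -0.2759  0.1308] xyz [-1.8 -0.6 82.8] dr [ 0.0016 -0.0012  0.0015] F [-0.728   0.3492  0.2441] T [-0.1422  0.1105  0.0316] w 1.00019890247142 0.0
```

View pics/s1.png

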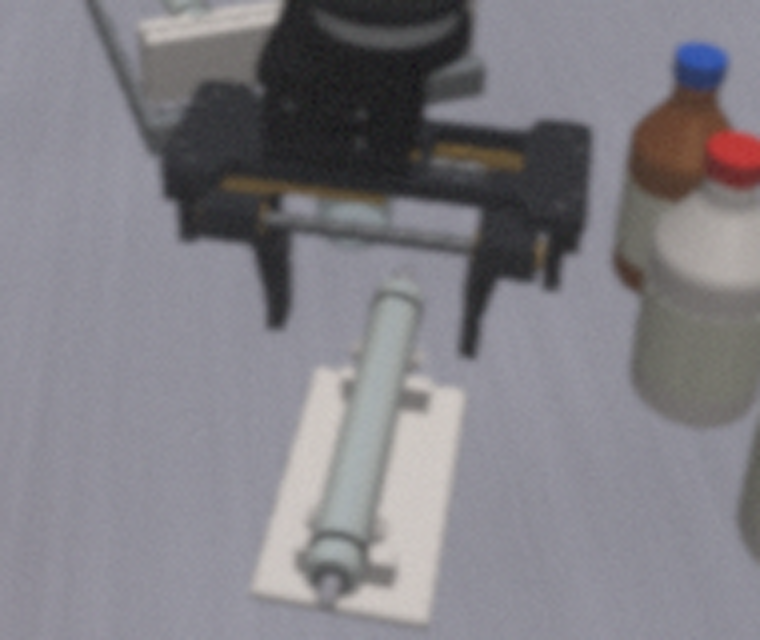

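The gripper stands above the roller with its fingers (at about (278,320) and (468,350)) either side of the tube, clear of the bottles. I'll go down and grip.

Request:
send_rows(xyz=[[-2, -0.6, 12], [-2, -0.6, 24], [-2, -0.6, 36], [-2, -0.6, 48], [-2, -0.6, 58], [-2, -0.6, 68], [-2, -0.6, 76], [-2, -0.6, 83], [-2, -0.6, 83], [-2, -0.6, 83]], dr=[[0, 0, 0], [0, 0, 0], [0, 0, 0], [0, 0, 0], [0, 0, 0], [0, 0, 0], [0, 0, 0], [0, 0, 0], [0, 0, 0], [0, 0, 0]])

```text
time: 4.37
position: [0.5189, -0.2791, 0.0465]
tool_rot: [-2.514, -1.883, 0.001]
ft_force: [0.4, 0.2, -0.3]
grip_width: 1.002
grip_force: 0.0
```

Request:
send_rows(xyz=[[0, 0, 0], [0, 0, 0], [0, 0, 0], [0, 0, 0], [0, 0, 0], [0, 0, 0], [0, 0, 0], [0, 0, 0], [0, 0, 0], [0, 0, 0]], dr=[[0, 0, 0], [0, 0, 0], [0, 0, 0], [0, 0, 0], [0, 0, 0], [0, 0, 0], [0, 0, 0], [0, 0, 0], [0, 0, 0], [0, 0, 0]], jaw=10, grip_force=40)

```text
time: 5.2
position: [0.5199, -0.2793, 0.0471]
tool_rot: [2.513, 1.882, 0.002]
ft_force: [6.4, -1.1, 1.8]
grip_width: 0.329
grip_force: 3.1
```

```bash
python3 -c "
from h import *
go([.5203,-.2774,.048],73.7);go([.5203,-.2774,.2],73.7)"
```

```text
t 5.2 pos [ 0.5199 -0.2793  0.0471] xyz [ 1.9 -0.1 -0.9] dr [ 0.0019  0.0001 -0.0005] F [ 6.4215 -1.0805  1.8217] T [-0.4304 -1.2425 -0.0025] w 0.32945294623685695 3.1242997152730823
t 5.2 pos [ 0.5199 -0.2793  0.0471] xyz [   1.9    0.2 -152.9] dr [ 0.0019  0.0001 -0.0005] F [ 6.4215 -1.0805  1.8217] T [-0.4304 -1.2425 -0.0025] w 0.32945294623685695 3.1242997152730823
```

Request:
send_rows(xyz=[[0, 0, 0], [0, 0, 0], [0, 0, 0], [0, 0, -2], [0, 0, -6], [0, 0, -12], [0, 0, -20], [0, 0, -28], [0, 0, -36], [0, 0, -44]], dr=[[0, 0, 0], [0, 0, 0], [0, 0, 0], [0, 0, 0], [0, 0, 0], [0, 0, 0], [0, 0, 0], [0, 0, 0], [0, 0, 0], [0, 0, 0]])

```text
time: 6.03
position: [0.519, -0.2791, 0.092]
tool_rot: [2.514, 1.883, 0.001]
ft_force: [0.8, -0.1, -2.8]
grip_width: 0.31
grip_force: 40.0
```

Request:
send_rows(xyz=[[0, 0, -10], [0, 0, -20], [0, 0, -32], [0, 0, -44], [0, 0, -56], [0, 0, -68], [0, 0, -80], [0, 0, -92], [0, 0, -100], [0, 0, -106]], dr=[[0, 0, 0], [0, 0, 0], [0, 0, 0], [0, 0, 0], [0, 0, 0], [0, 0, 0], [0, 0, 0], [0, 0, 0], [0, 0, 0], [0, 0, 0]])

```text
time: 6.87
position: [0.5194, -0.2792, 0.1982]
tool_rot: [2.514, 1.883, 0.001]
ft_force: [-0.4, -0.7, -2.5]
grip_width: 0.31
grip_force: 40.0
```

```bash
python3 -c "
from h import *
d=np.array([-.2532,.9674,0]);B=np.array([.5683,.2113,.086]);np.save('B.npy',B)
go(B+[0,0,.11],104.66,0.13)"
```

```text
t 6.8667 pos [ 0.5194 -0.2792  0.1982] xyz [484.5 -91.    2.1] dr [-0.0339 -0.1265 -0.5402] F [-0.4479 -0.7145 -2.5179] T [-0.1681  0.0971  0.0213] w 0.3100424750063851 39.99402791261673
```

Request:
send_rows(xyz=[[16, -3, 0], [42, -8, 0], [72, -14, 0], [104, -20, 0], [136, -26, 0], [168, -32, 0], [200, -38, 0], [232, -44, 0], [262, -50, 0], [290, -55, 0]], dr=[[0, 0, -0.03], [0, 0, -0.06], [0, 0, -0.09], [0, 0, -0.12], [0, 0, -0.15], [0, 0, -0.18], [0, 0, -0.21], [0, 0, -0.24], [0, 0, -0.27], [0, 0, -0.3]])

```text
time: 7.7
position: [0.5474, 0.0169, 0.1969]
tool_rot: [-2.202, -2.24, 0.0]
ft_force: [0.3, -0.3, -2.2]
grip_width: 0.306
grip_force: 40.0
```

```bash
python3 -c "
from h import *
B=np.load('B.npy')
go(B+[0,0,.11],104.66,0.13)"
```

```text
t 7.7 pos [0.5474 0.0169 0.1969] xyz [194.   24.3   0.9] dr [-0.016  -0.1299 -0.2381] F [ 0.3345 -0.3265 -2.1516] T [-0.1709  0.0037  0.0121] w 0.3060793557331972 39.992846734821796
```

Request:
send_rows(xyz=[[25, 3, 0], [50, 6, 0], [75, 9, 0], [100, 12, 0], [125, 16, 0], [150, 19, 0], [170, 21, 0], [184, 23, 0], [190, 24, 0], [193, 24, 0]], dr=[[-0.002, -0.013, -0.024], [-0.003, -0.026, -0.048], [-0.005, -0.039, -0.071], [-0.006, -0.052, -0.095], [-0.008, -0.065, -0.119], [-0.01, -0.078, -0.143], [-0.011, -0.091, -0.167], [-0.013, -0.104, -0.19], [-0.014, -0.117, -0.214], [-0.016, -0.13, -0.238]])

```text
time: 8.53
position: [0.569, 0.2086, 0.1966]
tool_rot: [1.854, 2.402, -0.123]
ft_force: [0.4, -0.5, -2.6]
grip_width: 0.309
grip_force: 40.0
```

Request:
send_rows(xyz=[[0, 0, 0], [0, 0, 0], [0, 0, 0], [0, 0, 0], [0, 0, 0], [0, 0, 0], [0, 0, 0], [0, 0, 0], [0, 0, 0], [0, 0, 0]], dr=[[0, 0, 0], [0, 0, 0], [0, 0, 0], [0, 0, 0], [0, 0, 0], [0, 0, 0], [0, 0, 0], [0, 0, 0], [0, 0, 0], [0, 0, 0]])

```text
time: 9.37
position: [0.5689, 0.2081, 0.1969]
tool_rot: [1.858, 2.4, -0.121]
ft_force: [-0.2, 0.2, -2.9]
grip_width: 0.308
grip_force: 40.0
```

```bash
python3 -c "
from h import *
B=np.load('B.npy')
go(B+[0,0,.11],104.66,0.13)
cv2.imwrite('pics/t2.png',crop(get_image('top'),85,90,180,140,4.2))
cv2.imwrite('pics/s2.png',crop(get_image('side'),170,90,150,110,5))
"
```

```text
t 9.3667 pos [0.5689 0.2081 0.1969] xyz [3.3 0.2 0.5] dr [ 0.0002  0.0006 -0.0026] F [-0.1622  0.1756 -2.9075] T [0.0314 0.095  0.0302] w 0.3082952219780841 39.99339558184147
```

View pics/t2.png

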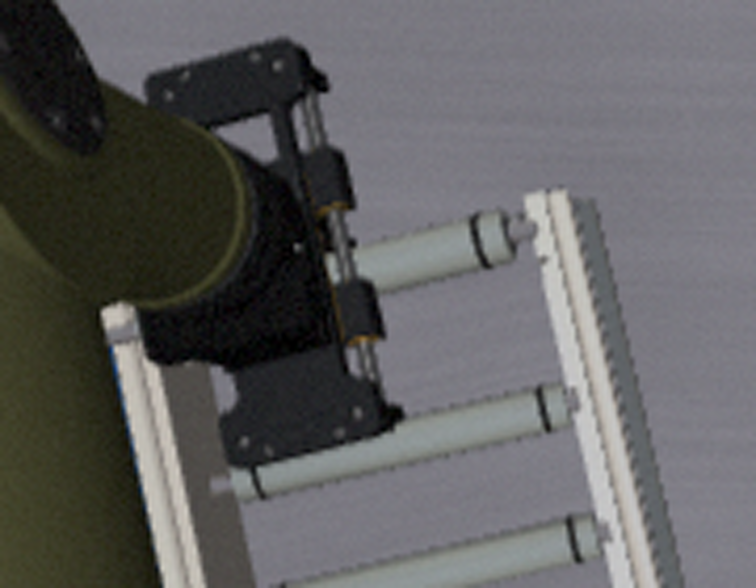

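View pics/s2.png

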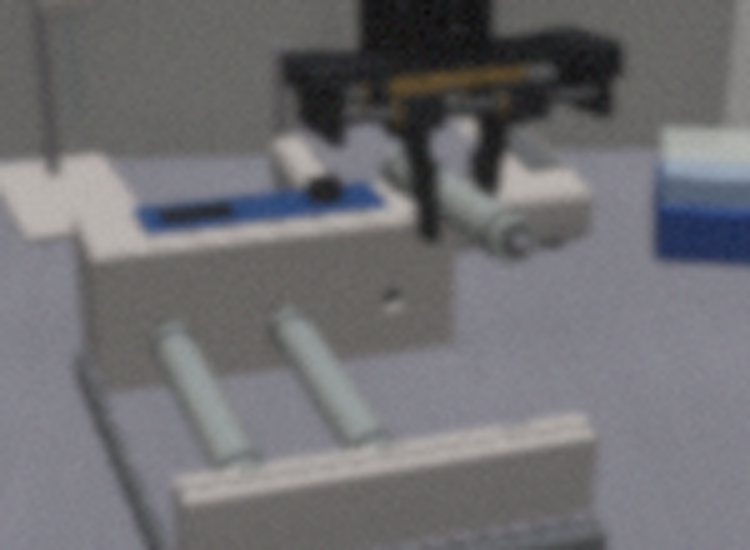

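The top view shows the roller's stub-end face near (508,238) and the stub tip near (536,228), just above the bracket. The side view shows the stub end at (515,237), the empty cup at (392,300) and the groove notch at about (515,425).

```bash
python3 - <<'E'
from h import *
def tri(a,b):
    (o1,d1),(o2,d2)=ray("top",*a),ray("side",*b)
    s=np.linalg.lstsq(np.c_[d1,-d2],o2-o1,rcond=None)[0];p,q=o1+d1*s[0],o2+d2*s[1];return (p+q)/2,np.linalg.norm(p-q)
c1=lambda x,y:(85+x/4.2-.4,130+y/4.2-.4);c2=lambda x,y:(85+x/4.2-.4,90+y/4.2-.4);s2=lambda x,y:(170+x/5-.4,90+y/5-.4)
print("stub face",tri(c2(508,236),s2(515,238)))
print("cup",tri(c1(187,187),s2(392,300)))
print("groove top",tri(c1(543,92),s2(515,425)))
st=get_state();Rt=R.from_rotvec(st['tool_rot']).as_matrix();ax=Rt[:,0]*np.sign(Rt[1,0]);g=st['position']-Rt[:,2]*.002
print("pred stub face(off0)",g-ax*.1, ax, "top px pred",(proj("top",g-ax*.1)-[84.6,89.6])*4.2,(proj("top",g-ax*.098)-[84.6,89.6])*4.2,"side",(proj("side",g-ax*.098)-[169.6,89.6])*5)
for z in(.1,):
  print("groove cand in side", (proj("side",[.5987,.1085,z])-[169.6,89.6])*5)
print("cup in side pred",(proj("side",[.5394,.3191,.086])-[169.6,89.6])*5)
E
python3 - <<'E'
import sys;sys.path.insert(0,'.')
import os;os.chdir('.')
from h import *
t=cv2.imread("pics/top0.png")[:,:,::-1];s=cv2.imread("pics/side0.png")[:,:,::-1]
cv2.imwrite("pics/c3.png",np.vstack([crop(t,190,125,66,24,12)[:288,:790],crop(s,230,168,66,24,12)[:288,:790]]))
E
```

```text
stub face (array([0.5901, 0.1157, 0.215 ]), np.float64(0.0005388411649685181))
cup (array([0.5392, 0.3191, 0.0858]), np.float64(0.00040363874658542445))
groove top (array([0.5966, 0.1086, 0.1001]), np.float64(0.004044553089813173))
pred stub face(off0) [0.5937 0.1124 0.2119] [-0.2486  0.9598 -0.1303] top px pred [515.4313 229.8179] [511.7264 230.7857] side [520.1806 244.5136]
groove cand in side [521.869  424.5467]
cup in side pred [392.5657 299.7263]
```

View pics/c3.png

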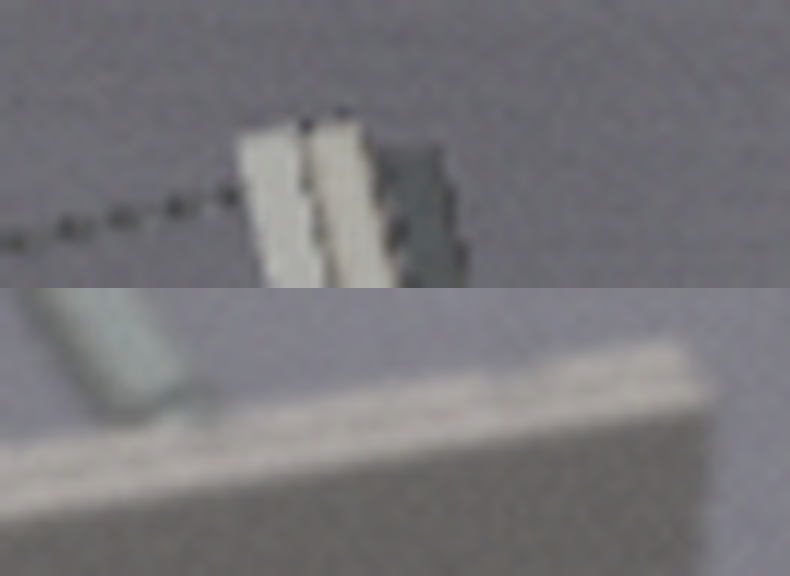

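The crop shows the bracket's end corner but the groove only weakly. I'll compare the held tube's image with its expected position, and the filled rollers with theirs, to find the camera bias.

```bash
cat >> h.py <<'E'
def tubecentre(im,n,A,B,fr,r=9):
    # mean centreline offset (px, perpendicular) of bright tube vs predicted axis A->B at fractions fr
    g=cv2.GaussianBlur(im,(0,0),.7).astype(float)[:,:,1];a,b=proj(n,A),proj(n,B);t=(b-a)/np.linalg.norm(b-a);nn=np.array([-t[1],t[0]]);o=[]
    k=np.arange(-r,r+.01,.1)
    for f in fr:
        c=a+(b-a)*f;p=c+k[:,None]*nn;v=cv2.remap(g.astype(np.float32),p[:,0].astype(np.float32)[:,None],p[:,1].astype(np.float32)[:,None],cv2.INTER_LINEAR)[:,0]
        d=np.gradient(v);i=np.argmax(np.where(k<1.5,d,-9));j=np.argmin(np.where(k>-1.5,d,9));o.append([(k[i]+k[j])/2,k[j]-k[i]])
    return np.array(o),nn
E
python3 - <<'E'
from h import *
im=get_image("top");st=get_state();Rt=R.from_rotvec(st['tool_rot']).as_matrix();ax=Rt[:,0]*np.sign(Rt[1,0]);g=st['position']-Rt[:,2]*.003
o,nn=tubecentre(im,"top",g-ax*.05,g-ax*.097,[0,.2,.4,.8,.95]);print("held",o,nn)
A=np.array([.467,.2881,.085]);B=np.array([.5179,.0937,.085])
t0=cv2.imread("pics/top0.png")[:,:,::-1]
o,nn=tubecentre(t0,"top",A,B,np.linspace(.2,.9,8));print("mid",o.mean(0),o[:,0],nn)
o,nn=tubecentre(t0,"top",np.array([.3873,.2677,.085]),np.array([.4385,.0718,.085]),np.linspace(.2,.9,8));print("near",o.mean(0),o[:,0])
o,nn=tubecentre(t0,"top",np.array([.5487,-.1799,.05]),np.array([.4919,-.3749,.05]),np.linspace(.2,.8,8));print("rack",o.mean(0),o[:,0],nn)
print("mm/px z.085",np.linalg.norm(at("top",200,150,.085)-at("top",201,150,.085))*1e3,"z.21",np.linalg.norm(at("top",200,150,.21)-at("top",201,150,.21))*1e3)
E
```

```text
held [[ 0.7  10.4 ]
 [ 0.2  10.4 ]
 [ 0.25  9.5 ]
 [ 0.25  9.5 ]
 [-0.7   2.  ]] [0.2528 0.9675]
mid [0.8875 8.275 ] [0.55 0.65 0.7  0.5  1.   1.15 1.2  1.35] [0.2316 0.9728]
near [-0.0188  7.9375] [-0.15 -0.25  0.4   0.25  0.1  -0.   -0.15 -0.35]
rack [0.0625 5.95  ] [-0.8  -0.45  0.15  0.75  1.2   0.15 -0.6   0.1 ] [-0.2987  0.9544]
mm/px z.085 2.512435588716693 z.21 2.159065485270156
```

```bash
cat >> h.py <<'E'
YAW=104.66;xh=np.array([.9674,.2532,0]);dh=np.array([-.2532,.9674,0])
def axis(tilt): return dh*np.cos(tilt)+np.array([0,0,-np.sin(tilt)])
def tip(lat,along,z,tilt,press=0,off=.0025,extra=0):
    """TCP move so plunger tip is at (lat,along,z) (along from cup mouth est .1715)"""
    a=axis(tilt);m=lat*xh+along*dh+np.array([0,0,z])-a*(.124-press)
    up=np.cross(np.cross(dh,[0,0,1]),a);up=up/np.linalg.norm(up);up*=np.sign(up[2])
    go(m-a*off-up*.003+np.array([0,0,extra]),YAW,tilt)
E
python3 -c "
from h import *
tip(.6035,.1635,.086,.17,extra=.07);tip(.6035,.1635,.086,.17)"
```

```text
t 9.5167 pos [0.5689 0.2081 0.1968] xyz [-15.9   0.5  24.7] dr [ 0.0001 -0.0393 -0.0024] F [ 0.5299 -0.4614 -2.5473] T [0.0892 0.0959 0.0433] w 0.31154241333590205 39.99330561608076
t 9.5167 pos [0.5689 0.2081 0.1968] xyz [-6.8  0.5 94.1] dr [ 0.0001 -0.0393 -0.0024] F [ 0.5299 -0.4614 -2.5473] T [0.0892 0.0959 0.0433] w 0.31154241333590205 39.99330561608076
```

Request:
send_rows(xyz=[[-4, 0.2, 3], [-10, 0.4, 10], [-16, 0.5, 20], [-16, 0.5, 28], [-14.5, 0.5, 36], [-13.5, 0.5, 44], [-12.5, 0.5, 52], [-11, 0.5, 61], [-10, 0.5, 70], [-9.5, 0.5, 74]], dr=[[0, -0.01, -0.001], [0, -0.025, -0.002], [0, -0.039, -0.0024], [0, -0.039, -0.0024], [0, -0.039, -0.0024], [0, -0.039, -0.0024], [0, -0.039, -0.0024], [0, -0.039, -0.0024], [0, -0.039, -0.0024], [0, -0.039, -0.0024]])

```text
time: 10.35
position: [0.5734, 0.1896, 0.1229]
tool_rot: [1.836, 2.378, -0.159]
ft_force: [0.2, -0.0, -3.6]
grip_width: 0.307
grip_force: 40.0
```

```bash
python3 - <<'E'
from h import *
tip(.6035,.1635,.086,.17)
T=get_image('top');S=get_image('side')
cv2.imwrite('pics/t3r.png',T[:,:,::-1]);cv2.imwrite('pics/s3r.png',S[:,:,::-1])
cv2.imwrite('pics/c4.png',np.vstack([crop(T,160,125,80,40,10)[:, :800],crop(S,220,140,80,20,10)]))
st=get_state();Rt=R.from_rotvec(st['tool_rot']).as_matrix();ax=Rt[:,0]*np.sign(Rt[1,0]);m=st['position']-Rt[:,2]*.003+ax*.0025
for n,q in(("face",m-ax*.1),("stubtip",m-ax*.1155)): print(n,q,(proj("top",q)-[159.6,124.6])*10,(proj("side",q)-[219.6,139.6])*10)
E
```

```text
t 10.35 pos [0.5734 0.1896 0.1229] xyz [ 3.2  0.8 18.2] dr [-0.002   0.0001  0.0004] F [ 0.1721 -0.0309 -3.6183] T [ 0.1285  0.2031 -0.0788] w 0.30694281283456376 39.99330002814531
face [0.5977 0.0971 0.143 ] [574.5719 240.9357] [553.2838 235.8592]
stubtip [0.6016 0.0823 0.1457] [636.9676 224.0169] [574.9157 250.7122]
```

View pics/c4.png

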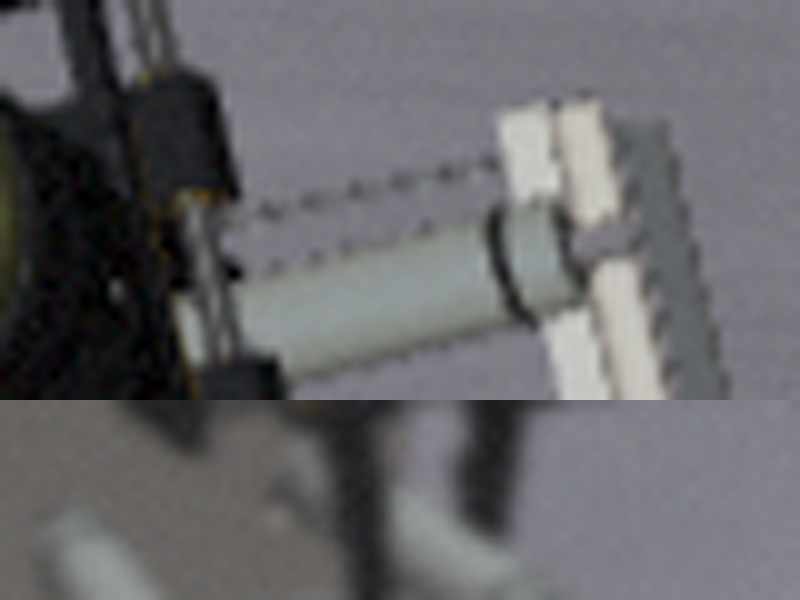

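The held tube's end face is at about (572,252) and the stub tip at (635,238), some 12 crop px (about 2.7 mm) towards -x of prediction. So the camera has a lateral bias here. I'll use the black rings as the same feature on all the rollers.

```bash
python3 - <<'E'
from h import *
st=get_state();Rt=R.from_rotvec(st['tool_rot']).as_matrix();ax=Rt[:,0]*np.sign(Rt[1,0]);m=st['position']-Rt[:,2]*.003+ax*.0025
q=m-ax*.085;h=at("top",160+50.7-.45,125+26.7-.45,q[2]);print("held ring cam lat/along",h@xh,h@dh,"robot lat",m@xh,q@xh,"along",q@dh)
for n,(x,y),k in(("midR",(544,240),.08),("midL",(257.5,308),.08),("nearR",(574.5,372),.16),("nearL",(286.5,438),.16)):
    p=at("top",85+x/4.2-.4,130+y/4.2-.4,.085);print(n,p@xh+k,p@dh)
# ring centroids by darkness
import cv2
for f,(x0,y0,w,hh) in (("pics/t3r.png",(206,143,9,16)),("pics/top0.png",(209,178,10,18)),("pics/top0.png",(216,210,10,18)),("pics/top0.png",(141,195,10,18)),("pics/top0.png",(148,226,10,18))):
    g=cv2.imread(f)[y0:y0+hh,x0:x0+w].astype(float).sum(2);k=g<165;ys,xs=np.nonzero(k);print(f,k.sum(),xs.mean()+x0,ys.min()+y0,ys.max()+y0,ys.mean()+y0, g.min())
E
```

```text
held ring cam lat/along 0.6011076834763502 -0.040315996012296636 robot lat 0.6028220674852253 0.6028317666200698 along -0.04264780186865171
midR 0.6026250841958386 -0.02623285240337973
midL 0.6027551115768376 0.14740429658765417
nearR 0.6018747334443322 -0.025893728616982695
nearL 0.6040106100334243 0.14738283450313
pics/t3r.png 10 209.9 146 156 151.0 95.0
pics/top0.png 12 213.91666666666666 182 192 187.25 49.0
pics/top0.png 12 221.08333333333334 213 223 218.41666666666666 90.0
pics/top0.png 14 145.5 198 208 203.0 78.0
pics/top0.png 14 152.21428571428572 229 239 233.85714285714286 73.0
```

```bash
python3 -c "
from h import *
tip(.605,.166,.087,.17);tip(.605,.166+.010,.087,.17)"
```

```text
t 10.45 pos [0.5735 0.1895 0.1236] xyz [ 5.7  2.2 17.4] dr [-0.0018  0.0002  0.0002] F [-0.0766  0.2744 -3.1494] T [0.1026 0.061  0.0418] w 0.3077933602767793 39.9933897703886
t 10.45 pos [0.5735 0.1895 0.1236] xyz [15.5  2.2 15.7] dr [-0.0018  0.0002  0.0002] F [-0.0766  0.2744 -3.1494] T [0.1026 0.061  0.0418] w 0.3077933602767793 39.9933897703886
```

Request:
send_rows(xyz=[[1, 1, 3], [2, 2, 6], [3, 2.2, 9], [4, 2.2, 12], [5, 2.2, 15], [5.7, 2.2, 17.4], [5.7, 2.2, 17.4], [5.7, 2.2, 17.4], [5.7, 2.2, 17.4], [5.7, 2.2, 17.4]], dr=[[-0.002, 0, 0], [-0.002, 0, 0], [-0.002, 0, 0], [-0.002, 0, 0], [-0.002, 0, 0], [-0.002, 0, 0], [-0.002, 0, 0], [-0.002, 0, 0], [-0.002, 0, 0], [-0.002, 0, 0]])

```text
time: 11.28
position: [0.5758, 0.1929, 0.1069]
tool_rot: [1.835, 2.376, -0.153]
ft_force: [-0.1, -0.4, -2.0]
grip_width: 0.309
grip_force: 40.0
```

```bash
python3 - <<'E'
from h import *
tip(.605,.166,.087,.17);tip(.605,.166+.010,.087,.17)
T=get_image('top');S=get_image('side')
cv2.imwrite('pics/c5.png',np.vstack([crop(T,160,125,80,40,10),crop(S,220,130,80,20,10)]))
E
```

```text
t 11.2833 pos [0.5758 0.1929 0.1069] xyz [ 0.2 -0.9  1.4] dr [ 0.0025 -0.0005 -0.0003] F [-0.0538 -0.3633 -1.9849] T [ 0.1472  0.1179 -0.0205] w 0.3092299416174582 39.99329958111048
t 11.2833 pos [0.5758 0.1929 0.1069] xyz [10.1 -0.9 -0.3] dr [ 0.0025 -0.0005 -0.0003] F [-0.0538 -0.3633 -1.9849] T [ 0.1472  0.1179 -0.0205] w 0.3092299416174582 39.99329958111048
```

View pics/c5.png

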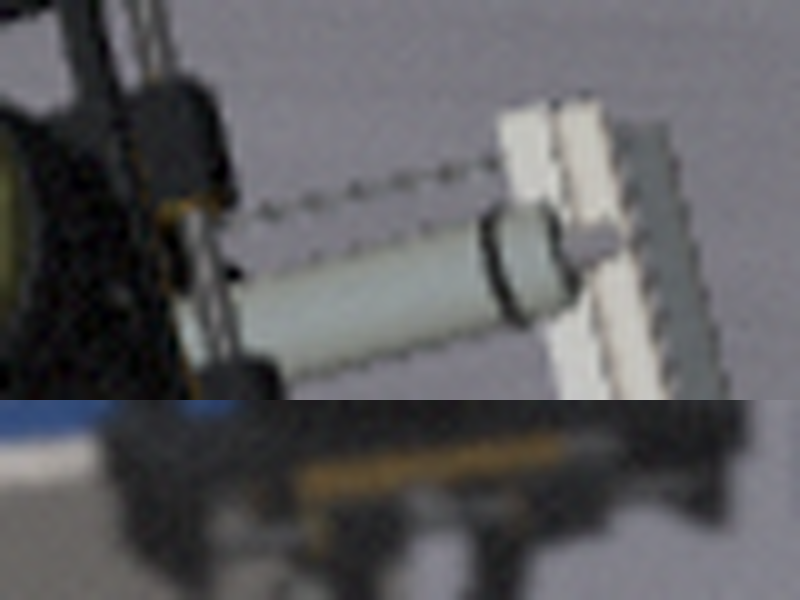

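The roller is held tilted with its stub at (620,238) over the bracket, lined up with where the groove notch was. The stub's axis run down to the bracket top gives about (543,268), against the notch at (543,269). Now I'll slide the plunger in.

Request:
send_rows(xyz=[[1, -0.2, -0.1], [2, -0.4, -0.1], [3, -0.4, -0.2], [4, -0.4, -0.2], [5, -0.4, -0.3], [6, -0.4, -0.3], [7, -0.4, -0.4], [8, -0.4, -0.4], [9, -0.4, -0.5], [10, -0.4, -0.5]], dr=[[0, 0, 0], [0, 0, 0], [0, 0, 0], [0, 0, 0], [0, 0, 0], [0, 0, 0], [0, 0, 0], [0, 0, 0], [0, 0, 0], [0, 0, 0]])

```text
time: 12.22
position: [0.5727, 0.2026, 0.1055]
tool_rot: [1.835, 2.376, -0.153]
ft_force: [-0.8, 0.7, -2.4]
grip_width: 0.307
grip_force: 40.0
```

```bash
python3 -c "
from h import *
tip(.605,.176,.0865,.17)"
```

```text
t 12.2167 pos [0.5727 0.2026 0.1055] xyz [-0.  -0.4  0.5] dr [ 0.0022 -0.0004 -0.0001] F [-0.8118  0.675  -2.3892] T [0.1272 0.0645 0.069 ] w 0.3068203523920379 39.99323934316635
```

Request:
send_rows(xyz=[[0.6, 0, 0], [1.2, 0, 0], [1.8, 0, -0.1], [2.4, 0, -0.1], [3, 0, -0.2], [3.6, 0, -0.3], [4.2, 0, -0.4], [4.8, 0, -0.5], [5.4, 0, -0.6], [6, 0, -0.7]], dr=[[0, 0, 0], [0, 0, 0], [0, 0, 0], [0, 0, 0], [0, 0, 0], [0, 0, 0], [0, 0, 0], [0, 0, 0], [0, 0, 0], [0, 0, 0]])

```text
time: 13.05
position: [0.5714, 0.2074, 0.1052]
tool_rot: [1.835, 2.375, -0.155]
ft_force: [0.6, -3.7, -2.0]
grip_width: 0.306
grip_force: 40.0
```

```bash
python3 -c "
from h import *
tip(.605,.182,.0865,.17)"
```

```text
t 13.05 pos [0.5714 0.2074 0.1052] xyz [ 0.9 -0.3  0.1] dr [ 0.0019  0.0007 -0.0008] F [ 0.6077 -3.674  -1.9508] T [-0.5355 -0.1028 -0.0343] w 0.306179717137529 39.9921615421772
```

Request:
send_rows(xyz=[[0, 0, 0], [0.6, 0, 0], [1.2, 0, 0], [1.8, 0, 0], [2.4, 0, 0], [3, 0, 0], [3.6, 0, 0], [4.2, 0, 0], [5, 0, 0], [5, 0, 0]], dr=[[0, 0, 0], [0, 0, 0], [0, 0, 0], [0, 0, 0], [0, 0, 0], [0, 0, 0], [0, 0, 0], [0, 0, 0], [0, 0, 0], [0, 0, 0]], grip_force=55)

```text
time: 13.88
position: [0.5703, 0.2118, 0.1044]
tool_rot: [1.835, 2.375, -0.155]
ft_force: [1.2, -6.2, -1.7]
grip_width: 0.308
grip_force: 55.0
```

```bash
python3 -c "
from h import *
tip(.605,.1785,.0865,.17,press=.0113)"
```

```text
t 13.8833 pos [0.5703 0.2118 0.1044] xyz [ 4.2 -0.4  0.6] dr [ 0.0018  0.0014 -0.0009] F [ 1.24   -6.2285 -1.7469] T [-1.2169 -0.278  -0.0067] w 0.30757172852424636 54.9958586320281
```

Request:
send_rows(xyz=[[0.6, 0, 0], [1.2, 0, 0], [1.8, 0, 0], [2.4, 0, 0], [3, 0, 0], [3.6, 0, 0], [4.2, 0, 0], [4.8, 0, 0], [4.8, 0, 0], [4.8, 0, 0]], dr=[[0, 0, 0], [0, 0, 0], [0, 0, 0], [0, 0, 0], [0, 0, 0], [0, 0, 0], [0, 0, 0], [0, 0, 0], [0, 0, 0], [0, 0, 0]])

```text
time: 14.72
position: [0.5694, 0.2149, 0.1036]
tool_rot: [1.835, 2.373, -0.157]
ft_force: [2.0, -7.9, -1.7]
grip_width: 0.301
grip_force: 55.0
```

```bash
python3 -c "
from h import *
tip(.605,.1785,.0865,.17,press=.0113)
T=get_image('top')
cv2.imwrite('pics/t6r.png',T[:,:,::-1])
a=cv2.imread('pics/t3r.png')
for f,g in(('3',a),('6',T)):
    k=g[140:165,195:225].astype(float).sum(2)
    gg=k[:,:]<165;ys,xs=np.nonzero(gg);print(f,len(xs),xs.mean()+195,ys.mean()+140)
import time
for i in range(3): s=get_state();print(s['ft_force'],s['position'])
"
```

```text
t 14.7167 pos [0.5694 0.2149 0.1036] xyz [ 0.9 -0.3  0.5] dr [ 0.0013  0.003  -0.0018] F [ 2.0019 -7.8506 -1.6637] T [-1.6079 -0.2716 -0.0481] w 0.30067106374714325 54.99570205807686
3 11 210.45454545454547 150.63636363636363
6 14 201.57142857142858 153.92857142857142
[ 1.4799 -8.385  -0.9481] [0.5694 0.2148 0.1036]
[ 1.4799 -8.385  -0.9481] [0.5694 0.2148 0.1036]
[ 1.4799 -8.385  -0.9481] [0.5694 0.2148 0.1036]
```

Request:
send_rows(xyz=[[0.6, 0, 0], [1.2, 0, 0], [1.8, 0, 0], [2.4, 0, 0], [3, 0, 0], [3.5, 0, 0], [3.5, 0, 0], [3.5, 0, 0], [3.5, 0, 0], [3.5, 0, 0]], dr=[[0, 0, 0], [0, 0, 0], [0, 0, 0], [0, 0, 0], [0, 0, 0], [0, 0, 0], [0, 0, 0], [0, 0, 0], [0, 0, 0], [0, 0, 0]])

```text
time: 15.6
position: [0.5688, 0.2171, 0.1031]
tool_rot: [1.836, 2.371, -0.159]
ft_force: [2.2, -10.0, -0.2]
grip_width: 0.306
grip_force: 55.0
```

```bash
python3 -c "
from h import *
tip(.605,.1785,.0865,.17,press=.0113)
T=get_image('top')
k=T[140:165,190:225].astype(float).sum(2)
gg=k<165;ys,xs=np.nonzero(gg);print(len(xs),xs.mean()+190,ys.mean()+140)
s=get_state();print(s['ft_force'],s['position'])
"
```

```text
t 15.6 pos [0.5688 0.2171 0.1031] xyz [-1.5 -0.2  0.4] dr [ 0.001   0.0042 -0.0026] F [ 2.1799 -9.9811 -0.2285] T [-1.9985 -0.3228  0.0225] w 0.30604629391566956 54.995127841830254
13 200.6153846153846 153.92307692307693
[  1.5724 -10.3784  -0.7402] [0.5688 0.2171 0.1031]
```

Request:
send_rows(xyz=[[0, 0, 1.15], [0.1, 0, 2.3], [0.1, 0, 3.45], [0.2, 0, 4.6], [0.3, 0, 5.75], [0.4, 0, 6.9], [0.5, 0, 8.05], [0.6, 0, 9.2], [0.7, 0, 10.3], [0.9, 0, 11.5]], dr=[[0, 0.01, 0], [0, 0.02, 0], [0, 0.03, 0], [0, 0.04, 0], [0, 0.05, 0], [0, 0.06, 0], [0, 0.07, 0], [0, 0.08, 0], [0, 0.09, 0], [0, 0.1, 0]])

```text
time: 16.48
position: [0.5692, 0.216, 0.0913]
tool_rot: [1.886, 2.437, -0.068]
ft_force: [2.3, -10.1, -1.3]
grip_width: 0.305
grip_force: 55.0
```

```bash
cat >> h.py <<'E'
def rep():
    s=get_state();Rt=R.from_rotvec(s['tool_rot']).as_matrix();a=Rt[:,0]*np.sign(Rt[1,0]);m=s['position']-Rt[:,2]*.003+a*.0025;F=s['ft_force']
    print("t",s['time'],"mid lat,along,z",m@xh,m@dh,m[2],"tilt",-np.arcsin(a[2]),"yaw",np.degrees(np.arctan2(a[1],a[0])),"stub z",m[2]-.1155*a[2],"F lat,along,z",F@xh,F@dh,F[2],"T",s['torque']@xh,s['torque']@dh,s['torque'][2])
    T=get_image('top');k=T[140:165,190:225].astype(float).sum(2);ys,xs=np.nonzero(k<165);print(len(xs),xs.mean()+190,ys.mean()+140)
E
python3 -c "
from h import *
rep()"
```

```text
t 16.4833 mid lat,along,z 0.6053125137152537 0.06757089047247838 0.09415634699607006 tilt 0.07382415355020298 yaw 104.5316676627641 stub z 0.10267529375684743 F lat,along,z -0.3637845617232813 -10.355632339773283 -1.339753270736729 T -2.1527099454714596 0.12329498294735114 0.04551331963548554
9 201.77777777777777 155.55555555555554
```

Request:
send_rows(xyz=[[0, 0, 0.6], [0, 0, 1.15], [0, 0, 1.7], [0.1, 0, 2.3], [0.1, 0, 2.9], [0.1, 0, 3.45], [0.2, 0, 4], [0.2, 0, 4.6], [0.2, 0, 4.6], [0.2, 0, 4.6]], dr=[[0, 0.005, 0], [0, 0.01, 0], [0, 0.015, 0], [0, 0.02, 0], [0, 0.025, 0], [0, 0.03, 0], [0, 0.035, 0], [0, 0.04, 0], [0, 0.04, 0], [0, 0.04, 0]])

```text
time: 17.37
position: [0.5692, 0.2157, 0.0866]
tool_rot: [1.905, 2.462, -0.031]
ft_force: [2.6, -10.0, -1.9]
grip_width: 0.306
grip_force: 55.0
```

```bash
python3 -c "
from h import *
rep()"
```

```text
t 17.3667 mid lat,along,z 0.605300598988338 0.06713790714320307 0.08950857285470855 tilt 0.034418042635558296 yaw 104.52437103716368 stub z 0.093483071970946 F lat,along,z -0.05308992364086175 -10.37254275893232 -1.9323157998072957 T -2.221603157944783 0.13362681410465224 0.07610695261335201
9 202.77777777777777 156.55555555555554
```

Request:
send_rows(xyz=[[0, 0, 0.6], [0, 0, 1.2], [0, 0, 1.8], [0, 0, 2.4], [0.1, 0, 3], [0.1, 0, 3.5], [0.1, 0, 4], [0.1, 0, 4.3], [0.1, 0, 4.3], [0.1, 0, 4.3]], dr=[[0, 0.005, 0], [0, 0.01, 0], [0, 0.015, 0], [0, 0.02, 0], [0, 0.025, 0], [0, 0.03, 0], [0, 0.034, 0], [0, 0.034, 0], [0, 0.034, 0], [0, 0.034, 0]])

```text
time: 18.25
position: [0.5693, 0.2157, 0.0823]
tool_rot: [1.922, 2.483, 0.002]
ft_force: [2.3, -10.2, -1.9]
grip_width: 0.304
grip_force: 55.0
```

```bash
python3 -c "
from h import *
rep()"
```

```text
t 18.25 mid lat,along,z 0.605375137313887 0.0670132577748916 0.08528855267645126 tilt 0.0005182149419833268 yaw 104.53738250033669 stub z 0.08534840649957141 F lat,along,z -0.3451699189884219 -10.446700553597703 -1.8617428332548842 T -2.2570557421896256 0.24471282096987787 0.05497464253603852
8 203.125 156.625
```

Request:
send_rows(xyz=[[0, 0, 0], [0, 0, 0], [0, 0, 0], [0, 0, 0], [0, 0, 0], [0, 0, 0], [0, 0, 0], [0, 0, 0], [0, 0, 0], [0, 0, 0]], dr=[[0, 0, 0], [0, 0, 0], [0, 0, 0], [0, 0, 0], [0, 0, 0], [0, 0, 0], [0, 0, 0], [0, 0, 0], [0, 0, 0], [0, 0, 0]], jaw=60)

```text
time: 19.13
position: [0.5682, 0.2198, 0.0825]
tool_rot: [-1.918, -2.485, -0.007]
ft_force: [0.2, 0.5, 0.1]
grip_width: 0.685
grip_force: 0.0
```

Request:
send_rows(xyz=[[0, 0, -2], [0, 0, -6], [0, 0, -12], [0, 0, -20], [0, 0, -30], [0, 0, -42], [0, 0, -56], [0, 0, -70], [0, 0, -85], [0, 0, -100]], dr=[[0, 0, 0], [0, 0, 0], [0, 0, 0], [0, 0, 0], [0, 0, 0], [0, 0, 0], [0, 0, 0], [0, 0, 0], [0, 0, 0], [0, 0, 0]])

```text
time: 19.97
position: [0.5684, 0.2193, 0.1846]
tool_rot: [-1.919, -2.485, -0.009]
ft_force: [0.3, -0.7, 0.4]
grip_width: 0.688
grip_force: 0.0
```

```bash
python3 - <<'E'
from h import *
rep()
T=get_image('top');S=get_image('side');cv2.imwrite('pics/t9.png',T[:,:,::-1]);cv2.imwrite('pics/s9.png',S[:,:,::-1])
# ring positions of all three rollers by darkness near the stub ends, expected spacing equal
for n,(x0,y0,w,h) in dict(new=(198,145,18,25),mid=(207,177,14,20),near=(214,208,14,20)).items():
    g=T[y0:y0+h,x0:x0+w].astype(float).sum(2);ys,xs=np.nonzero(g<165);print(n,len(xs),xs.mean()+x0,ys.min()+y0,ys.max()+y0,ys.mean()+y0)
    p=at("top",xs.mean()+x0,ys.mean()+y0,.085);print(p@xh,p@dh)
E
```

```text
t 19.9667 mid lat,along,z 0.6054013987811964 0.07074119728069997 0.18761989920791114 tilt -0.004741094548976796 yaw 104.66603881092199 stub z 0.1870723048389787 F lat,along,z 0.07896226516067853 -0.7223915726939348 0.37657807982593844 T -0.09062275139742869 -0.015583751886680219 0.04265761949708862
11 206.72727272727272 156.0
new 11 206.72727272727272 151 161 156.0
0.6026611432914658 -0.025852024743439707
mid 11 213.9090909090909 182 192 187.0
0.5221206096402821 -0.025563806949569036
near 9 220.88888888888889 213 223 217.88888888888889
0.44284950172323917 -0.02485369019018322
```

The new roller's ring is in line with the fitted ones: same position along y within 0.3 mm, and 80.5 mm from its neighbour. I'll hand it in.

```bash
python3 -c "
from bench import *
print(close_job())"
```

```text
the job is handed in; nothing more can be done
None
```

The roller is in the empty bay and released, and I handed the job in at about 20 s. The last top picture shows its stub-end ring in line with the two fitted rollers, within about 1 mm along and 80.5 mm from its neighbour; `close_job()` returned no verdict.

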